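Clamp the sediment dish on the shaker

TASK

Get the dish of sediment that stands on the shaker's deck ready for shaking: push it along the deck with the fingertips until it sits home against both stop pins, then push the clamp lever outward and down past its dead point until it snaps into lock and the cross bar holds the dish down. Only push: pick nothing up, and leave the other things on the bench where they stand.

Things in the scene. Friction and masses are not known exactly. Their poses are not given: they have to be found in the camera images.
- shaker: flat laboratory shaker, fixed to the bench, white housing with a bare metal deck 310 x 180 mm whose top is 60 mm above the bench. Origin: centre of its underside on the bench. Its own x axis runs along the deck from the loading end (negative x) to the clamp (positive x), its y across the deck, z up
- sample_dish: round glass dish of dark sediment, 100 mm across (radius 50 mm), 22 mm high, about 50 g, lying loose on the shaker's deck toward the loading end. It can be pushed by its rim at any height up to 22 mm over the deck. Origin: centre of its underside; its yaw means nothing
- seat (a point): point on the deck's top where the dish's centre is when home; axes as the shaker's. Two upright pins, 12 mm thick, 27 mm high, stand 56 mm from it, 48 degrees either side of the shaker's +x; they stop and centre a dish pushed along +x. The clamp's bracket begins 66 mm from it on +x; the raised cross bar hangs about 40 mm from it on +x, 110 to 135 mm over the deck
- clamp_lever (a joint): lever angle, rad: 0 = open (lever 65 degrees above level), 1.1 = locked at its stop (2 degrees above level); elevation = 65 degrees minus this angle. It swings down toward the shaker's +x. A spring resists it (about 5 N at lever_end) up to the dead point at 0.65; beyond, it snaps to 1.1 by itself; let go before, it springs back to 0. A linkage swings the cross bar down
- lever_pivot (a point): pivot axis of the lever: 102 mm from the seat along the shaker's +x and 45 mm above the deck. Axes as the shaker's; the pivot axis is y
- lever_end (a point): place to push on the lever: on the middle line of its rubber grip, 100 mm from the pivot; moves with the lever. The grip is a round bar 18 mm thick from 39 to 119 mm from the pivot. The upper (dish) side of it is pushed
- hold_down_bar: cross bar of the clamp with a rubber underside, 124 mm across the deck, 16 mm wide, on the sprung end of the clamp arm; presses on the dish rim when locked. Origin: end of the clamp arm, about 28 mm from the bar's underside
- small_dish: the look-alike: smaller shallow round dish of dark sediment, 85 mm across, 16 mm high, on the bench behind the shaker; leave alone. Origin: centre of its underside
- squat_vial: squat clear vial with a wide screw cap, 29 mm across, 54 mm high, standing on the bench at the clamp end of the shaker; leave alone. Origin: centre of its underside
- corked_tube: slender glass tube with a cork, 29 mm across, 123 mm high, standing on the bench behind the shaker; leave alone. Origin: centre of its underside
- small_beaker: small glass beaker, 43 x 48 mm, 50 mm high, on the bench behind the clamp lever; leave alone. Origin: centre of its underside
- specimen_cup: clear cup with a screw lid, 68 mm across, 72 mm high, on the bench to the right; leave alone. Origin: centre of its underside
Mind the look-alikes: they are no part of the job. What is shaped like the sample_dish but blue is not meant.

How it is judged:
On the way, in this order (a step that is already met when the one before it is completed fails the run):
1. the dish is home against both pins, flat on the deck, with the clamp still open (horizontal distance between sample_dish and seat below 0.006 m and angle between sample_dish's own z axis and vertical below 0.06 rad and height (world z) of sample_dish below 0.064 m and value of joint clamp_lever below 0.4 rad), for 0.2 s.
2. the lever has snapped into lock (value of joint clamp_lever above 1.05 rad), for 0.2 s.
At the end, for the whole second after the job is handed in: the dish's centre is within 6 mm of the seat, the dish lies flat on the deck at rest, the lever is in lock (joint above 1.05 of 1.1) and the cross bar presses on the dish with more than 0.5 N (horizontal distance between sample_dish and seat below 0.006 m and angle between sample_dish's own z axis and vertical below 0.06 rad and height (world z) of sample_dish below 0.064 m and value of joint clamp_lever above 1.05 rad and contact force between hold_down_bar and sample_dish above 0.5 N and linear speed of sample_dish below 0.02 m/s); the robot touches nothing.
It fails at once if the sediment dish is lifted or tipped (more than 10 mm off the deck or 0.2 rad) (height (world z) of sample_dish above 0.07 m or angle between sample_dish's own z axis and vertical above 0.2 rad).
It fails at once if the sediment dish is pushed off the deck (height (world z) of sample_dish below 0.05 m).
It fails at once if another thing is moved by more than 20 mm or tipped over (distance of any of small_dish, squat_vial, corked_tube, small_beaker, specimen_cup from where it was at the start of the episode above 0.02 m or angle between any of small_dish, squat_vial, corked_tube, small_beaker, specimen_cup's own z axis and vertical above 0.3 rad).
It also fails if it takes over 48 s, if anything falls off the work surface, if the arm or the gripper's body presses on something with over 40 N, if the wrist force passes 120 N, or if a joint passes its speed limit or range.

ROBOT

A 6-joint arm with a two-finger parallel gripper is mounted at the origin on a cart in front of the work surface, level with it; the furniture and walls round the work are solid. World frame = base frame: x ahead of the robot, y to its left, z up, the work surface at z = 0. Lengths are in m, angles in rad, forces in N, time in s.
With the tool pointing down it reaches from about 0.4 to 0.825 m from the base axis. Payload 7 kg.
Tool frame: the origin (TCP) lies at the very end of the fingers, on their centre line; the grasp point (between the pads) lies 19 mm behind it; z points along the fingers, y is the line along which they close (so a half turn about z gives the same grasp; the last joint's range is limited). The gripper opens to 85 mm and grips with 20 to 120 N. Pads are 22 mm wide; open, the fingers measure 114 mm over their backs; the gripper's body (76 mm by 85 mm) begins 54 mm behind the grasp point. The pads swing forward as they close: fully open they stand 13 mm farther back than shut.
Start: joints at [1.552, 0.359, 0.012, 0, -1.224, -0.288], TCP at [0.204, 0.643, 0.231] pointing down, gripper open.
Joint ranges: [-3.07, 3.07], [-1.43, 2.12], [-1.02, 1.25], [-3.03, 1.67], [-3.05, -0], [-3.03, 3.03]. Speed limits (rad/s): [2.39, 2.39, 3.01, 3.14, 3.14, 3.14].

INTERFACE

Orientations are given as a 3x3 rotation matrix whose columns are the frame's x, y, z axes.
In Python, from plant import r gives the robot as it stands.
- The arm moves only by the shell command python3 -m pendant 'ROWS' [OPENING] [FORCE]. ROWS is JSON, a list of rows, each a list of 2 entries, a list of its own where there are three numbers: the shift along the tool's x, y, z in mm, then the turn about the tool's z in degrees. In form: [[[x, y, z], roll], ...]. A call has 1 to 8 rows; each row shifts and turns the commanded pose from where the row before left it, along the tool's axes as they then stand; what a row does not reach is not made up. A row lasts 1/10 s, in which the tool goes at most 50 mm and 8.59 degrees, less where a joint would pass 70% of its speed; a pose out of reach is approached as far as the arm can. A call with a gripper value outside its range is refused whole. OPENING is the closure in counts, from 0 (fully open) to 255 (shut), set as the call begins (- or left out, the last holds). The fingers move at their own pace and stop on an object; FORCE is the grip in N (left out, the last holds). Time passes only in rows, so rows that do not move let the fingers close. It gives the time, the measured TCP pose, the force, the opening and the grip force at its end, in the units of the state.
- r.observe(): the state, without advancing time (a new reading comes with each control period).
- r.grab_frame(name): name is "scene" or "top"; returns the picture (384x512x3 uint8, red, green, blue); there is no depth.
- r.camera_params(name): a dict with "vertical_fov" (degrees; the focal length in pixels is half the picture's height over the tangent of half this angle, whatever the lens; pixels are square), "cx", "cy" (the principal point, pixels), "R" (3x3) and "t" (3): a world point X has camera coordinates R X + t. Camera axes: x right, y down, z forward; pixel columns grow to the right and rows downward; lengths in m; the calibration is good to about 2 mm. A picture is of the moment at which its call begins. camera_params takes no time and is no camera call.
- r.finish_job(): hands the job in; it is judged then, once.
The state is a dict: "t": time; "joint_positions": joint angles; "qd": joint speeds; "joint_efforts": joint torques, N m; "eef_pos": TCP position; "ee_rot": TCP orientation; "wrist_force": force on the tool from outside, world axes, zero at the start; "ft_torque": the same for the moment, N m; "width": opening from 0.0 (shut) to 1.0 (fully open); "grip_force": force on a finger pad.
Only numpy, scipy, OpenCV 4.12 (cv2) and the standard library are available. Lean on these libraries where they do the work, as an engineer would, in place of code of your own. Each camera call takes 0.05 s, during which the arm holds its last target. There are 200 camera calls.

## Working session

There is one attempt and no reset: what is moved stays moved. The work goes in short steps, Python scripts to look and compute and a shell command to move; the robot and the scene stay as the last step left them, time stands still between calls to the robot, and variables do not carry over. Pictures are saved under pics/ and viewed, at most 10 in all, crops included, and the job is handed in when it is done.

```bash
ls; mkdir -p pics
python3 - <<'E'
from plant import r
import cv2,numpy as np
for n in("scene","top"):
    cv2.imwrite(f"pics/{n}0.png",r.grab_frame(n)[:,:,::-1]); print(n,r.camera_params(n))
s=r.observe();print(s["t"],s["eef_pos"],s["ee_rot"],s["width"])
E
```

```text
pics
scene {'vertical_fov': 46.13137616694479, 'cx': 262.47740290459535, 'cy': 193.68502781539908, 'R': array([[ 0.78505671, -0.61941603, -0.00312083],
       [-0.46218675, -0.58241287, -0.66871419],
       [ 0.41239468,  0.52642097, -0.74351301]]), 't': array([-0.48836518,  0.23041719,  1.21318949])}
top {'vertical_fov': 45.53995454346732, 'cx': 256.17182142195674, 'cy': 190.88931769609854, 'R': array([[-0.0195971 , -0.99979202,  0.00564621],
       [-0.993564  ,  0.01884425, -0.11169364],
       [ 0.11156401, -0.00779874, -0.99372665]]), 't': array([-0.12682489,  0.53659376,  1.71480854])}
0.1 [0.20373084 0.6430532  0.23042675] [[ 9.53283651e-01 -3.02076438e-01 -3.26800691e-04]
 [-3.02076575e-01 -9.53282411e-01 -1.54507134e-03]
 [ 1.55196295e-04  1.57161008e-03 -9.99998753e-01]] 0.9950934009308275
```

View pics/scene0.png

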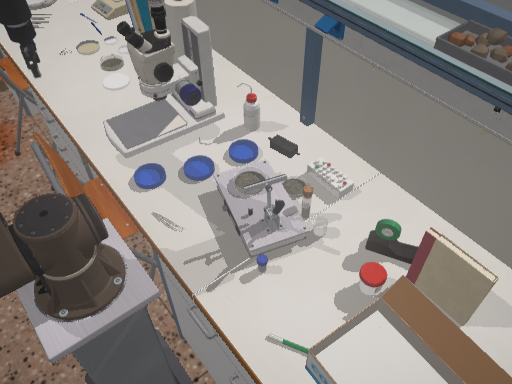

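View pics/top0.png

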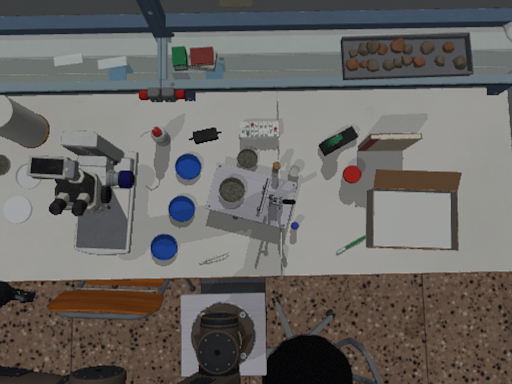

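The overview shows the shaker near top-view pixel (252,193), with the dish at its left end (232,189) and the lever at right (285,202). I'll take enlarged crops next.

Run:
```python
import cv2,numpy as np
a=cv2.imread("pics/top0.png")[145:245,195:315]
b=cv2.imread("pics/scene0.png")[150:280,200:335]
cv2.imwrite("pics/c1.png",cv2.resize(a,None,fx=6,fy=6,interpolation=cv2.INTER_CUBIC))
cv2.imwrite("pics/c2.png",cv2.resize(b,None,fx=4.5,fy=4.5,interpolation=cv2.INTER_CUBIC))
```

```text
(no output)
```

View pics/c1.png

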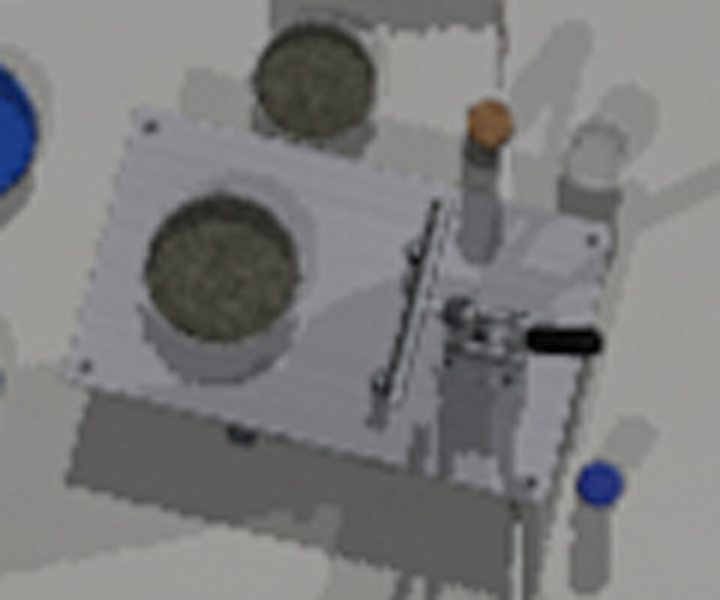

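View pics/c2.png

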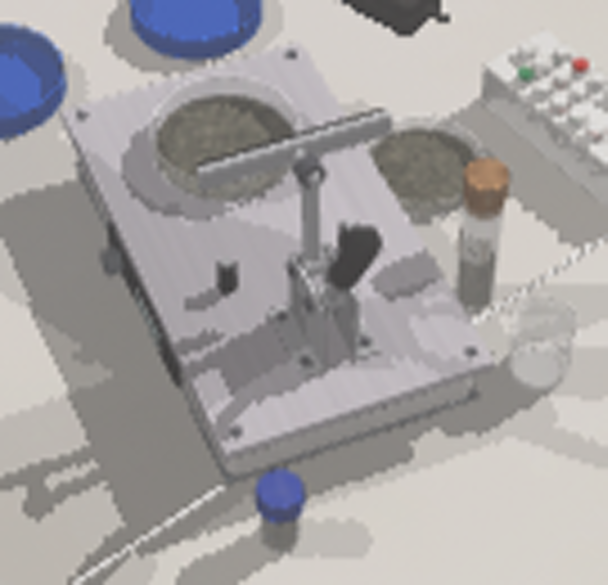

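Top crop: deck screws at (150,127), (593,241), (531,483), (86,367); dish at (222,268), clear of the raised cross bar; a pin top near (380,380). Scene crop: screws at (82,116), (292,54), (471,351), (236,433); a pin top near (228,266).

```bash
cat > h.py <<'E'
import numpy as np
from plant import r
def ray(n,u,v,z):
    c=r.camera_params(n);f=192/np.tan(np.radians(c["vertical_fov"]/2))
    d=c["R"].T@np.array([(u-c["cx"])/f,(v-c["cy"])/f,1]);C=-c["R"].T@c["t"]
    return C+d*(z-C[2])/d[2]
def T(u,v,z): return ray("top",195+u/6-.4,145+v/6-.4,z)
def S(u,v,z): return ray("scene",200+u/4.5-.4,150+v/4.5-.4,z)
E
python3 - <<'E'
from h import *
np.set_printoptions(precision=4,suppress=True)
t=np.array([T(*p,.06) for p in[(150,127),(593,241),(531,483),(86,367)]])
s=np.array([S(*p,.06) for p in[(292,54),(471,351),(236,433),(82,116)]])
print(t,s,sep="\n")
for q in(t,s):
    c=q.mean(0);x=(q[1]+q[2]-q[0]-q[3])[:2];y=(q[0]+q[1]-q[2]-q[3])[:2]
    print("c",c,"L",np.hypot(*x)/2,np.hypot(*y)/2,"yaw",np.arctan2(x[1],x[0]),np.arctan2(-y[0],y[1]))
q=(t+s)/2;c=q.mean(0)[:2];x=(q[1]+q[2]-q[0]-q[3])[:2];a=np.arctan2(x[1],x[0])
A=np.array([[np.cos(a),np.sin(a)],[-np.sin(a),np.cos(a)]])
print("c,a",c,a)
for n,p in dict(dishT=T(222,268,.082),dishS=S(227,143,.082),pinT=T(380,380,.087),pin2T=T(414,250,.087),pinS=S(228,266,.087),
  barT1=T(438,205,.185),barT2=T(397,400,.185),leverT1=T(530,340,.15),leverT2=T(598,342,.21),small=T(315,80,.016),vial=T(599,483,.054),cork=T(490,122,.123),beak=T(597,150,.05)).items(): print(n,p,A@(p[:2]-c))
E
```

```text
[[ 0.6287 -0.0009  0.06  ]
 [ 0.5512 -0.2774  0.06  ]
 [ 0.4008 -0.2346  0.06  ]
 [ 0.4782  0.0406  0.06  ]]
[[ 0.6309  0.0006  0.06  ]
 [ 0.5537 -0.2744  0.06  ]
 [ 0.4025 -0.2333  0.06  ]
 [ 0.4805  0.0423  0.06  ]]
c [ 0.5147 -0.1181  0.06  ] L 0.2864776292564975 0.15625479525859345 yaw -1.8444797072422288 -1.8436597217758277
c [ 0.5169 -0.1162  0.06  ] L 0.286039891602318 0.15638917013617162 yaw -1.8455222463928345 -1.8385695865046436
c,a [ 0.5158 -0.1171] -1.845000578263193
dishT [ 0.536  -0.0459  0.082 ] [-0.074   0.0002]
dishS [ 0.5306 -0.0567  0.082 ] [-0.0622 -0.0022]
pinT [ 0.4645 -0.1419  0.087 ] [ 0.0378 -0.0426]
pin2T [ 0.5444 -0.1645  0.087 ] [0.0379 0.0403]
pinS [ 0.4644 -0.1451  0.087 ] [ 0.0408 -0.042 ]
barT1 [ 0.5585 -0.1766  0.185 ] [0.0457 0.0572]
barT2 [ 0.4455 -0.1504  0.185 ] [ 0.0511 -0.0587]
leverT1 [ 0.4818 -0.2303  0.15  ] [ 0.1182 -0.0021]
leverT2 [ 0.4746 -0.265   0.21  ] [0.1535 0.0004]
small [ 0.6649 -0.1046  0.016 ] [-0.0524  0.1402]
vial [ 0.4002 -0.2773  0.054 ] [ 0.1855 -0.0679]
cork [ 0.6172 -0.2113  0.123 ] [0.0632 0.1231]
beak [ 0.6104 -0.2825  0.05  ] [0.1335 0.1358]
```

The deck fit gives 286 x 156 mm between screws in both cameras. The pins sit symmetrically at (0.039, ±0.042) from the deck centre, so the seat is about the deck centre and the dish is at x ≈ -0.07, y ≈ 0. Moving around the microscope first, then turning.

```bash
python3 -m pendant '[[[22,38,0],0],[[22,38,0],0],[[22,38,0],0],[[22,38,0],0],[[22,38,0],0],[[22,38,0],0],[[22,38,0],0],[[22,38,0],0]]' 130 20
python3 -m pendant '[[[35,17,0],0],[[35,17,0],0],[[35,17,0],0],[[35,17,0],0],[[35,17,0],0],[[35,17,0],0],[[35,17,0],0],[[35,17,0],0]]'
python3 -m pendant '[[[0,0,0],8],[[0,0,0],8],[[0,0,0],8],[[0,0,0],8],[[0,0,0],8],[[0,0,0],8],[[0,0,0],8],[[0,0,0],8]]'
python3 -m pendant '[[[0,0,0],8],[[0,0,0],8],[[0,0,0],8],[[0,0,0],0],[[0,0,0],0]]'
cat >> h.py <<'E'
c=np.array([.5158,-.1171]);a=-1.845
X=np.array([np.cos(a),np.sin(a),0]);Y=np.array([-X[1],X[0],0])
def shift(sx,sy,z):
    "mm in tool axes to reach shaker-frame (sx,sy), world z"
    s=r.observe();p=np.array([c[0],c[1],z])+sx*X+sy*Y
    R=s["ee_rot"];d=s["eef_pos"]-np.array([*c,0])
    print("t",s["t"],"now sx,sy,z",np.round([d@X,d@Y,d[2]],4),"shift",np.round(1e3*R.T@(p-s["eef_pos"]),1),
     "roll",np.round(np.degrees(np.arctan2(R[1,0],R[0,0])-a),2),"F",np.round(s["wrist_force"],2))
E
python3 -c "from h import *;shift(-.155,0,.12)"
```

```text
t: 0.9
eef_pos: [0.2798, 0.2985, 0.2311]
ee_rot: [[0.953, -0.302, -0.0], [-0.302, -0.953, -0.0], [-0.0, 0.0, -1.0]]
wrist_force: [1.2, 0.2, 0.3]
width: 0.493
grip_force: 0.0
t: 1.7
eef_pos: [0.5065, 0.0848, 0.2311]
ee_rot: [[0.953, -0.302, -0.0], [-0.302, -0.953, 0.0], [-0.0, 0.0, -1.0]]
wrist_force: [-0.0, 1.6, -0.0]
width: 0.49
grip_force: 0.0
t: 2.5
eef_pos: [0.5054, 0.0862, 0.231]
ee_rot: [[0.141, -0.99, -0.001], [-0.99, -0.141, -0.0], [0.0, 0.001, -1.0]]
wrist_force: [-0.3, 0.5, 0.7]
width: 0.493
grip_force: 0.0
t: 3.0
eef_pos: [0.5055, 0.0862, 0.2311]
ee_rot: [[-0.265, -0.964, -0.0], [-0.964, 0.265, -0.0], [0.0, 0.0, -1.0]]
wrist_force: [0.6, 0.3, 0.8]
width: 0.489
grip_force: 0.0
t 3.0 now sx,sy,z [-0.1929 -0.0649  0.2311] shift [ 38.3 -64.7 111.1] roll 0.37 F [0.64 0.3  0.84]
```

```bash
python3 -m pendant '[[[13,-22,0],0],[[13,-22,0],0],[[12,-21,30],0.4],[[0,0,40],0],[[0,0,41],0],[[0,0,0],0]]'
python3 - <<'E'
from h import *
import cv2
shift(-.155,0,.068)
a=r.grab_frame("top")[145:245,195:315,::-1];b=r.grab_frame("scene")[140:240,205:305,::-1]
cv2.imwrite("pics/c3.png",np.hstack([cv2.resize(a,(480,400),interpolation=2),cv2.resize(b,(300,300),interpolation=2).copy() if 0 else cv2.resize(b,(320,400),interpolation=2)]))
E
```

```text
t: 3.6
eef_pos: [0.5544, 0.0309, 0.1151]
ee_rot: [[-0.274, -0.962, -0.01], [-0.962, 0.274, -0.003], [0.005, 0.009, -1.0]]
wrist_force: [-0.7, -0.6, -0.7]
width: 0.492
grip_force: 0.0
t 3.6 now sx,sy,z [-0.1529 -0.0029  0.1151] shift [-2.4 -3.3 47.1] roll -0.18 F [-0.72 -0.65 -0.66]
```

View pics/c3.png

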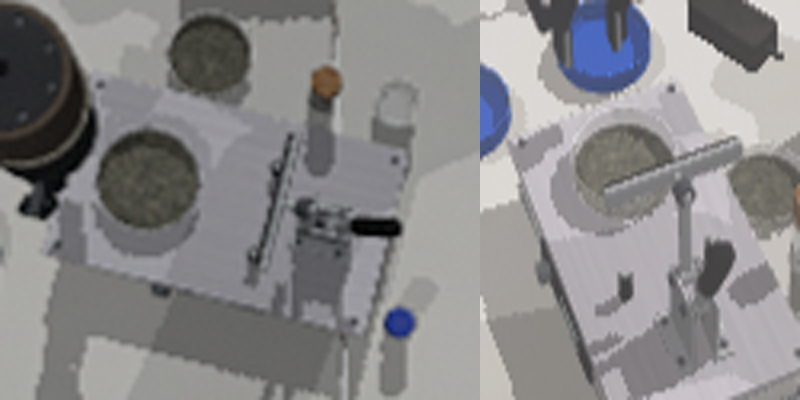

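The fingers hang behind the dish over the loading end (scene crop 565–620, 40), with the dish clear of them. Going down behind it and pushing towards the pins.

```bash
python3 -m pendant '[[[-2,-3,15],0],[[0,0,15],0],[[0,0,14],0],[[0,0,0],0],[[0,0,0],0]]'
python3 -c "from h import *;shift(-.067,0,.070)"
```

```text
t: 4.2
eef_pos: [0.5629, 0.0339, 0.0785]
ee_rot: [[-0.274, -0.962, 0.003], [-0.962, 0.274, 0.001], [-0.001, -0.003, -1.0]]
wrist_force: [0.5, -1.0, 0.5]
width: 0.491
grip_force: 0.0
t 4.2 now sx,sy,z [-0.1581  0.0045  0.0785] shift [91.1  4.2  8.4] roll -0.18 F [ 0.46 -1.02  0.54]
```

```bash
python3 -m pendant '[[[0,4,4],0],[[0,0,4],0],[[0,0,0],0],[[0,0,0],0]]'
python3 -m pendant '[[[6,0,0],0],[[6,0,0],0],[[6,0,0],0],[[6,0,0],0],[[6,0,0],0],[[6,0,0],0],[[6,0,0],0],[[6,0,0],0]]'
python3 - <<'E'
from h import *
import cv2
shift(-.06,0,.070)
a=r.grab_frame("top")[145:245,195:315,::-1];b=r.grab_frame("scene")[140:240,205:305,::-1]
cv2.imwrite("pics/c4.png",np.hstack([cv2.resize(a,(480,400),interpolation=2),cv2.resize(b,(320,400),interpolation=2)]))
E
```

```text
t: 4.6
eef_pos: [0.5577, 0.0345, 0.0685]
ee_rot: [[-0.275, -0.961, 0.0], [-0.961, 0.275, -0.0], [0.0, -0.0, -1.0]]
wrist_force: [-0.9, 0.0, -0.5]
width: 0.491
grip_force: 0.0
t: 5.4
eef_pos: [0.5444, -0.0122, 0.0683]
ee_rot: [[-0.275, -0.961, 0.0], [-0.961, 0.275, 0.0], [-0.0, -0.0, -1.0]]
wrist_force: [-0.6, 1.5, 0.8]
width: 0.492
grip_force: 0.2
t 5.4 now sx,sy,z [-0.1087 -0.0009  0.0683] shift [48.7 -1.1 -1.7] roll -0.27 F [-0.62  1.5   0.76]
```

View pics/c4.png

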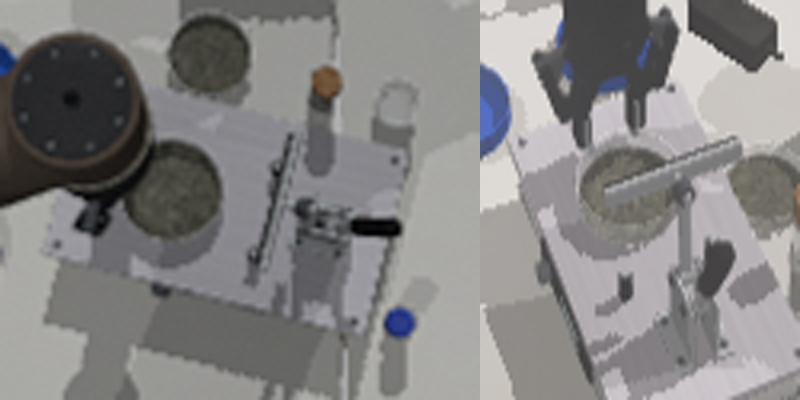

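The dish is moving straight, cradled between both fingers (top crop, centre (172,188)). Continuing, then slowing near the pins.

```bash
python3 -m pendant '[[[6,0,0],0],[[6,0,0],0],[[6,0,0],0],[[6,0,0],0],[[6,0,0],0],[[4,0,0],0]]'
python3 -m pendant '[[[2,0,0],0],[[2,0,0],0],[[2,0,0],0],[[2,0,0],0],[[0,0,0],0]]'
python3 -c "from h import *;shift(-.06,0,.070)"
```

```text
t: 6.1
eef_pos: [0.5349, -0.045, 0.0683]
ee_rot: [[-0.276, -0.961, -0.0], [-0.961, 0.276, -0.0], [0.0, 0.0, -1.0]]
wrist_force: [-0.3, 1.0, 0.0]
width: 0.493
grip_force: 0.2
t: 6.6
eef_pos: [0.5329, -0.0522, 0.0683]
ee_rot: [[-0.275, -0.961, -0.0], [-0.961, 0.275, -0.0], [0.0, 0.0, -1.0]]
wrist_force: [-0.6, 0.8, 0.2]
width: 0.489
grip_force: 0.0
t 6.6 now sx,sy,z [-0.0671 -0.0011  0.0683] shift [ 7.  -1.2 -1.7] roll -0.27 F [-0.59  0.84  0.23]
```

```bash
python3 -m pendant '[[[1.5,0,0],0],[[1.5,0,0],0],[[1.5,0,0],0],[[0,0,0],0]]'
python3 -m pendant '[[[1.5,0,0],0],[[1,0,0],0],[[0,0,0],0]]'
python3 - <<'E'
from h import *
import cv2
shift(-.06,0,.070)
a=r.grab_frame("top")[145:245,195:315,::-1];b=r.grab_frame("scene")[140:240,205:305,::-1]
cv2.imwrite("pics/c5.png",np.hstack([cv2.resize(a,(480,400),interpolation=2),cv2.resize(b,(320,400),interpolation=2)]))
E
```

```text
t: 7.0
eef_pos: [0.5316, -0.0566, 0.0683]
ee_rot: [[-0.275, -0.961, -0.0], [-0.961, 0.275, -0.0], [0.0, 0.0, -1.0]]
wrist_force: [1.0, 0.1, -0.3]
width: 0.491
grip_force: 0.0
t: 7.3
eef_pos: [0.5309, -0.059, 0.0683]
ee_rot: [[-0.275, -0.961, -0.0], [-0.961, 0.275, -0.0], [0.0, 0.0, -1.0]]
wrist_force: [0.1, 0.2, -0.0]
width: 0.489
grip_force: 0.0
t 7.3 now sx,sy,z [-0.0601 -0.0012  0.0683] shift [ 0.1 -1.2 -1.7] roll -0.27 F [ 0.11  0.21 -0.04]
```

View pics/c5.png

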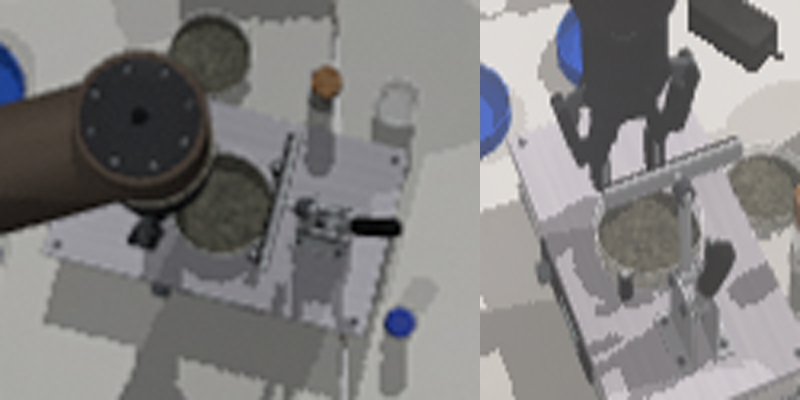

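The dish (top crop centre ≈ (225,203)) is almost at the pins; no reaction force yet. Continuing in small steps until there is one.

```bash
python3 -c "from h import *;print(T(337,305,.082), (T(337,305,.082)[:2]-c)@X[:2])"
for i in 1; do python3 -m pendant '[[[1,0,0],0],[[1,0,0],0],[[0,0,0],0]]'|grep -E "eef|force"; done
python3 -m pendant '[[[1,0,0],0],[[1,0,0],0],[[0,0,0],0]]'|grep -E "eef|force"
```

```text
[ 0.51173279 -0.11642893  0.082     ] 0.00045532379216165094
eef_pos: [0.5313, -0.0604, 0.0686]
wrist_force: [1.8, 3.2, -0.8]
grip_force: 1.5
eef_pos: [0.532, -0.0615, 0.069]
wrist_force: [4.2, 6.8, 0.5]
grip_force: 3.3
```

Firm contact at the pins (about 8 N back along -x, mostly axial). Hold briefly, back off, rise, and check.

```bash
python3 -m pendant '[[[0,0,0],0],[[0,0,0],0],[[0,0,0],0]]'|grep -E "eef|force"
python3 -m pendant '[[[-5,0,0],0],[[-10,0,0],0],[[-15,0,0],0],[[0,0,-20],0],[[0,0,-40],0],[[0,0,-45],0],[[0,0,-45],0],[[0,0,0],0]]' 255
python3 -m pendant '[[[-20,0,0],0],[[-40,0,0],0],[[-40,0,0],0],[[0,0,0],0]]'
python3 - <<'E'
from h import *
import cv2
shift(.1,0,.26)
a=r.grab_frame("top")[145:245,195:315,::-1];b=r.grab_frame("scene")[150:280,200:335,::-1]
a=cv2.resize(a,None,fx=4,fy=4,interpolation=2);b=cv2.resize(b,(312,300),interpolation=2)
cv2.imwrite("pics/c6.png",np.hstack([a,np.pad(b,((0,100),(0,0),(0,0)))]))
E
```

```text
eef_pos: [0.532, -0.0615, 0.069]
wrist_force: [2.8, 7.2, 1.4]
grip_force: 3.3
t: 9.1
eef_pos: [0.5414, -0.0329, 0.2249]
ee_rot: [[-0.274, -0.962, 0.01], [-0.962, 0.274, 0.001], [-0.003, -0.009, -1.0]]
wrist_force: [0.3, 0.9, -0.3]
width: -0.004
grip_force: 0.0
t: 9.5
eef_pos: [0.5666, 0.0663, 0.2178]
ee_rot: [[-0.272, -0.962, -0.0], [-0.962, 0.272, -0.0], [0.0, 0.0, -1.0]]
wrist_force: [-0.6, -0.5, -0.3]
width: -0.001
grip_force: 0.0
t 9.5 now sx,sy,z [-0.1903 -0.0008  0.2178] shift [290.3  -1.3 -42.1] roll -0.1 F [-0.62 -0.49 -0.3 ]
```

View pics/c6.png

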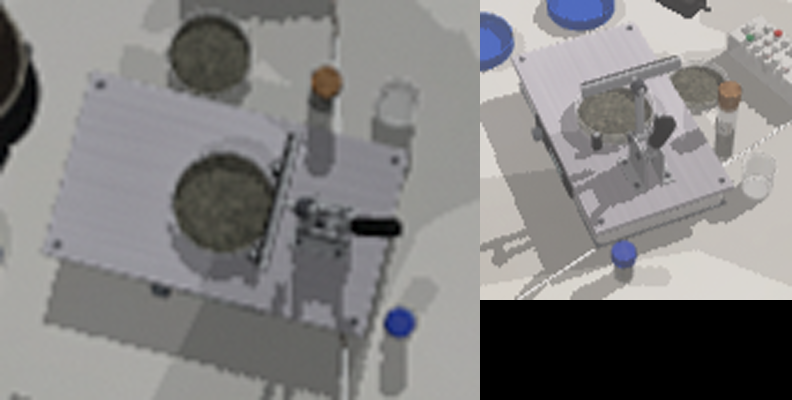

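The dish sits against both pin tops (top crop (278,168) and (255,255)), with its centre at (225,203), which is the seat. Now over to the lever with the fingers shut: cross above the bar and come down between bar and lever.

```bash
python3 -m pendant '[[[0,0,-22],0],[[0,0,-22],0],[[40,0,-4],0],[[40,0,0],0],[[40,0,0],0],[[40,0,0],0],[[40,0,0],0],[[0,0,0],0]]'
python3 -m pendant '[[[40,0,0],0],[[30,0,0],0],[[10,0,0],0],[[0,0,0],0],[[0,0,0],0]]'
python3 -c "from h import *;shift(.105,0,.19)"
```

```text
t: 10.4
eef_pos: [0.5084, -0.1337, 0.2664]
ee_rot: [[-0.279, -0.96, -0.001], [-0.96, 0.279, -0.0], [0.001, 0.001, -1.0]]
wrist_force: [0.5, -0.4, -1.4]
width: -0.004
grip_force: 0.0
t: 10.9
eef_pos: [0.4885, -0.2066, 0.2662]
ee_rot: [[-0.276, -0.961, -0.0], [-0.961, 0.276, 0.0], [-0.0, 0.0, -1.0]]
wrist_force: [0.1, -0.4, 0.4]
width: -0.001
grip_force: 0.0
t 10.9 now sx,sy,z [ 0.0936 -0.002   0.2662] shift [11.4 -2.1 76.2] roll -0.31 F [ 0.14 -0.43  0.42]
```

```bash
python3 -m pendant '[[[8,-2,20],0],[[0,0,20],0],[[0,0,20],0],[[0,0,16],0],[[0,0,0],0],[[0,0,0],0]]'
python3 - <<'E'
from h import *
import cv2
shift(.121,0,.19)
b=r.grab_frame("scene")[150:280,200:335,::-1]
cv2.imwrite("pics/c7.png",cv2.resize(b,None,fx=4.5,fy=4.5,interpolation=2))
E
```

```text
t: 11.5
eef_pos: [0.4888, -0.2145, 0.1907]
ee_rot: [[-0.274, -0.962, -0.0], [-0.962, 0.274, -0.0], [0.0, 0.0, -1.0]]
wrist_force: [1.2, -0.6, 0.2]
width: -0.001
grip_force: 0.0
t 11.5 now sx,sy,z [0.1011 0.0004 0.1907] shift [19.9  0.3  0.7] roll -0.2 F [ 1.25 -0.63  0.25]
```

View pics/c7.png

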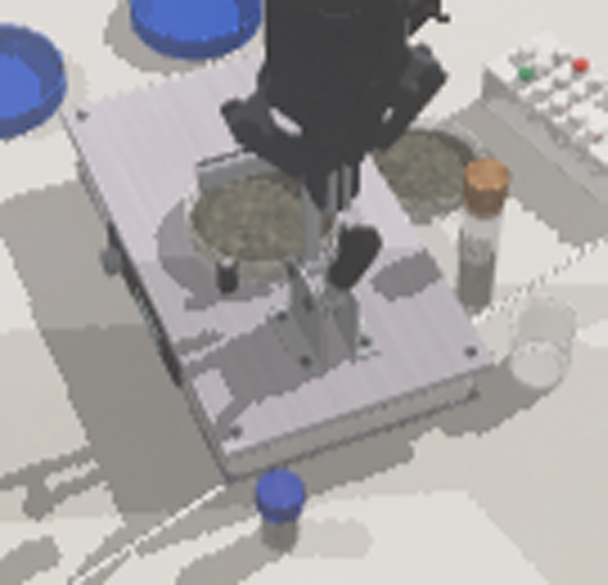

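The shut fingertips (340,200) hang between the cross bar and the black lever grip (355,255), clear of both. Sweeping the lever along its arc.

```bash
python3 -m pendant '[[[10,0,0],0],[[8,0,0],0],[[6,0,2],0],[[6,0,3],0],[[6,0,3],0],[[6,0,4],0],[[0,0,0],0]]'
python3 -c "from h import *;shift(.1595,0,.164)"
```

```text
t: 12.25
eef_pos: [0.4769, -0.2565, 0.1784]
ee_rot: [[-0.276, -0.961, 0.001], [-0.961, 0.276, -0.001], [0.0, -0.001, -1.0]]
wrist_force: [1.8, 2.1, 3.8]
width: 0.003
grip_force: 1.9
t 12.25 now sx,sy,z [0.1447 0.0003 0.1784] shift [14.8  0.3 14.4] roll -0.31 F [1.79 2.05 3.81]
```

Force of about 4.7 N, as the spring should give. Continuing past the dead point.

```bash
python3 -m pendant '[[[5,0,5],0],[[5,0,5],0],[[5,0,5],0],[[4,0,6],0],[[4,0,6],0],[[3,0,5],0],[[1,0,5],0],[[0,0,0],0]]'
python3 -c "from h import *;shift(.1756,0,.137)"
```

```text
t: 13.05
eef_pos: [0.4685, -0.2813, 0.1401]
ee_rot: [[-0.276, -0.961, -0.002], [-0.961, 0.276, 0.001], [-0.0, 0.002, -1.0]]
wrist_force: [0.1, 0.5, 0.2]
width: 0.002
grip_force: 0.0
t 13.05 now sx,sy,z [ 0.1709 -0.0011  0.1401] shift [ 4.7 -1.1  3.1] roll -0.3 F [0.06 0.45 0.16]
```

The force has dropped to zero, so the lever has probably snapped. Retracting straight up and looking.

```bash
python3 -m pendant '[[[0,0,-20],0],[[0,0,-40],0],[[0,0,-40],0],[[0,0,-40],0],[[-40,0,0],0],[[-40,0,0],0],[[-40,0,0],0],[[-40,0,0],0]]'|grep -E "eef|force"
python3 -m pendant '[[[-40,0,0],0],[[-40,0,0],0],[[-40,0,0],0],[[-40,0,0],0],[[-40,0,0],0],[[0,0,0],0],[[0,0,0],0]]'|grep -E "t:|eef|force"
python3 - <<'E'
from h import *
import cv2
a=r.grab_frame("top")[145:245,195:315,::-1];b=r.grab_frame("scene")[150:280,200:335,::-1]
a=cv2.resize(a,None,fx=3.3,fy=3.3,interpolation=2);b=cv2.resize(b,(400,385),interpolation=2)
cv2.imwrite("pics/c8.png",np.hstack([a[:330],np.zeros((330,1,3),np.uint8)]) if 0 else np.hstack([np.pad(a,((0,385-a.shape[0]),(0,0),(0,0))),b]))
E
```

```text
eef_pos: [0.5134, -0.1261, 0.2816]
wrist_force: [0.2, -0.3, -0.1]
grip_force: 0.0
t: 14.55
eef_pos: [0.5683, 0.0657, 0.2809]
ee_rot: [[-0.273, -0.962, -0.001], [-0.962, 0.273, -0.0], [0.001, 0.001, -1.0]]
wrist_force: [-0.0, -0.5, -0.6]
grip_force: 0.0
```

View pics/c8.png

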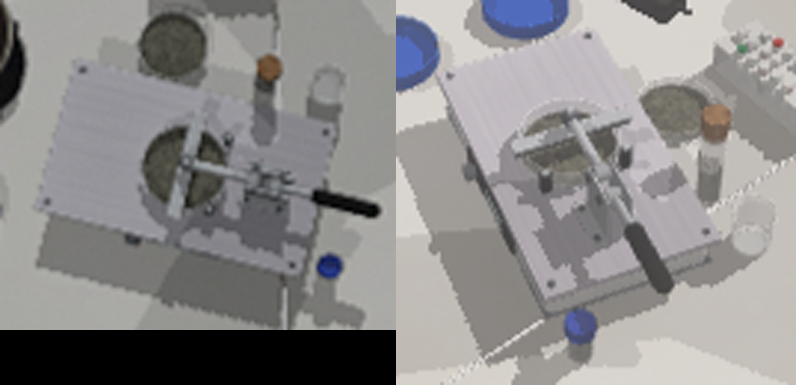

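The lever lies flat and locked (scene crop (650,258)), the cross bar lies across the dish (570,133), the dish sits between the pins, and the other things look unmoved. Handing in.

```bash
python3 -c "from plant import r;print(r.finish_job())"
```

```text
the job is handed in; nothing more can be done
None
```

The job is handed in at about 14.6 s: the last picture shows the dish against both pins, the lever down in lock and the cross bar across the dish, with the other things apparently unmoved; the hand-in returned no verdict, and I had no reading of the bar's force on the dish.

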